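# Free the locked drawer of the instrument steriliser

### The job

Open the locked steriliser: slide the safety catch on its top right aside, press the release button underneath so the drawer springs ajar, then take the long straight-handled probe and push it down the small round hole in the top to trip the hidden inner latch so the drawer springs right out. Put the probe back upright in the hole of the wooden block it came from, leave the catch open and the drawer out, and leave the other things where they are.

Things in the scene. Friction and masses are not known exactly. Their poses are not given: they have to be found in the camera images.
- steriliser: White sheet-metal bench steriliser, fixed, 240 (x, depth) x 260 (y, width) x 130 mm high. Origin: centre of its underside; x points from its drawer front to its back (the front faces -x), y along its width, z up. On the flat top are: two aluminium rails along y, 14 mm high, 6 mm wide, 72 mm apart inside, centred at x = -30 mm, from y = -95 to +65 mm, carrying the safety catch; vent slots (painted, x 58 to 106 mm, y -15 to +35 mm); the pin hole; a loose jar at the back right.
- catch (a joint): Safety catch, a dark steel plate 84 x 62 x 5 mm with an upright rib, that slides on the rails in the steriliser's +y direction. 0 = right over the button, 0.078 m = fully open. Starts 0 to 0.012. Needs about 2.5 N, stays where it is left. The plate's top is 149 mm above the table; closed, it covers the button completely.
- catch_rib (a point): Centre of the top edge of the catch's rib, 171 mm above the table. The rib is 60 mm long (steriliser x), 10 mm thick (y) and stands 22 mm above the middle of the plate; push its -y face. Same axes as the steriliser.
- release (a joint): Grey round release button, 36 mm across, under the catch. 0 = up, 0.008 m = fully down; springs back up; 3 N to start it, 6 N at the bottom. Pressed 6 mm or more, it lets the drawer spring ajar.
- release_top (a point): Centre of the button's top face, 10 mm above the steriliser's top (140 mm above the table); it lies at x = -30, y = -60 mm of the steriliser.
- drawer (a joint): Spring-driven steel drawer in the front of the steriliser; moves out along the steriliser's -x. 0 = shut (start), 0.030 m = ajar, stopped by the inner latch, 0.11 m = right out. It moves by itself within about half a second when freed; it cannot be pulled past the latches.
- drawer_front (a point): Middle of the top edge of the drawer's front plate, 84 mm above the table.
- latch (a joint): Hidden inner latch: a spring plunger, 24 mm across, straight under the pin hole, its flat top 30 mm below the steriliser's top face (100 mm above the table). 0 = up, 0.014 m = fully down; 2 N to start it, 5 N at the bottom. Pushed down 7 mm or more it frees the drawer, if the drawer is already ajar; it springs back.
- pin_hole (a point): Centre of the mouth of the pin hole: a vertical round hole, 18 mm across, through the 6 mm top sheet (130 mm above the table), at x = 50, y = 90 mm of the steriliser. Fingers do not fit in.
- block: Wooden tool block, fixed, 150 (x) x 60 (y) x 85 mm high; origin centre of underside. Two round vertical holes, 15 mm across and right through, at x = -45 and +45 mm, y = 0. One holds the probe, the other the seeker; which is which varies.
- probe: The long probe, loose, about 70 g, 149 mm long, standing upright in the block. Origin: its blunt tip; z points up the handle. Steel shank 7 mm thick from 0 to 75 mm, steel collar 26 mm across from 75 to 79 mm that rests on the block's top, black square handle 16 x 16 mm (faces along its x and y) from 79 to 149 mm. In the block its tip stands 10 mm and its top 159 mm above the table.
- seeker: Short seeker in the block's other hole: ball end 30 mm across on a black round handle 14 mm thick, top 157 mm above the table; its shank is only 30 mm long and cannot reach the latch. Origin: its tip, 55 mm above the table. Leave it.
- jar: Glass jar with white lid, 56 mm across, 70 mm high, standing on the steriliser's top behind the rails. Origin: centre of its underside. Leave it.
- wash_bottle: White bottle, 66 mm across, 170 mm high, on the table; origin centre of underside. Leave it.
- beaker: Open glass beaker, 70 mm across, 90 mm high, on the table; origin centre of underside. Leave it.
- specimen_jar: Amber glass jar, 72 mm across, 110 mm high, on the table; origin centre of underside. Leave it.
- petri_dish: Clear flat dish, 90 mm across, 18 mm high, on the table; origin centre of underside. Leave it.
- scissors: Steel scissors lying on the table, about 150 mm long along x, 8 mm thick; origin near the middle of their underside. Leave them.

How it is judged:
By the outcome, as a careful person would: the job done as asked, in the order asked, and still so for the second after the job is handed in, with the robot touching nothing.
It also fails if it takes over 72 s, if anything falls off the work surface, if the arm or the gripper's body presses on something with over 40 N, if the wrist force passes 120 N, or if a joint passes its speed limit or range.

### The arm

A 7-joint arm with a two-finger parallel gripper is mounted at the origin on the work surface. World frame = base frame: x ahead of the robot, y to its left, z up, the work surface at z = 0. Lengths are in m, angles in rad, forces in N, time in s.
With the tool pointing down it reaches from about 0.4 to 0.85 m from the base axis. Payload 10.4 kg.
Tool frame: the origin (TCP) lies at the very end of the fingers, on their centre line; the grasp point (between the pads) lies 19 mm behind it; z points along the fingers, y is the line along which they close (so a half turn about z gives the same grasp; the last joint's range is limited). The gripper opens to 87 mm and grips with 3 to 60 N. Pads are 19 mm wide; open, the fingers measure 117 mm over their backs; the gripper's body (75 mm by 190 mm) begins 51 mm behind the grasp point.
Start: joints at [-1.255, 0.332, -0.065, 1.46, 0.022, 1.35, -0.088], TCP at [0.208, 0.589, 0.223] pointing down, gripper open.
Joint ranges: [-2.6, 2.6], [-0.5, 2.12], [-1.47, 1.34], [0.16, 2.42], [-1.27, 4.41], [0.06, 2.06], [-2.6, 2.6]. Speed limits (rad/s): [2.22, 2.22, 2.79, 2.79, 3.14, 3.14, 3.14].

### API

Orientations are given as a unit quaternion [x, y, z, w].
In Python, from bench import * gives the robot as it stands.
- The arm moves only by the tool step_arm, never from a script. Its arguments are lists of equal length, an entry for each row: "delta_pos": the shift along the world's x, y, z in units of 25 mm (1.0 is 25 mm), a list of three; "turn": the turn about the world's z in units of 0.12 rad (1.0 is 0.12 rad). In form: {"delta_pos": [[tx, ty, tz], ...], "turn": [turn, ...]}. A call has 1 to 12 rows; each row shifts and turns the commanded pose from where the row before left it; what a row does not reach is not made up. A row lasts 1/10 s, in which the tool goes at most 50 mm and 8.59 degrees, less where a joint would pass 70% of its speed; a pose out of reach is approached as far as the arm can. A call with a number of a shift or a turn outside -1 to 1 is refused whole. A call with a gripper value outside its range is refused whole. "grip" is the closure, from 0 (fully open) to 1 (shut), set as the call begins (left out, the last holds). The fingers move at their own pace and stop on an object; "newtons" is the grip in N (left out, the last holds). Time passes only in rows, so rows that do not move let the fingers close. It gives the time, the measured TCP pose, the force, the opening and the grip force at its end, in the units of the state.
- read_state(): the state, without advancing time (a new reading comes with each control period).
- camera(name): name is "side" or "top"; returns a dict with "image" (420x560x3 uint8, red, green, blue), "z_map" (420x560 float32, m along the optical axis (not along the pixel's ray), 0 where there is no reading), "mtx" (3x3 intrinsics, pixels), "view" (4x4, takes a point from world to camera coordinates). Camera axes: x right, y up, looking along -z (the intrinsics and any distortion apply to the point x, -y, -z); pixel columns grow to the right and rows downward; lengths in m; the calibration is good to about 2 mm. A picture is of the moment at which its call begins.
- close_job(): hands the job in; it is judged then, once.
The state is a dict: "time": time; "joint_positions": joint angles; "joint_vel": joint speeds; "joint_torque": joint torques, N m; "ee_pos": TCP position; "eef_rot": TCP orientation; "ft_force": force on the tool from outside, world axes, zero at the start; "torque": the same for the moment, N m; "width": finger opening in m; "grip_force": force on a finger pad.
Only numpy, scipy, OpenCV 4.12 (cv2) and the standard library are available. Lean on these libraries where they do the work, as an engineer would, in place of code of your own. Each camera call takes 0.05 s, during which the arm holds its last target. There are 200 camera calls.

## Working session

There is one attempt and no reset: what is moved stays moved. The work goes in short steps, Python scripts to look and compute and a tool call to move; the robot and the scene stay as the last step left them, time stands still between calls to the robot, and variables do not carry over. Pictures are saved under pics/ and viewed, at most 10 in all, crops included, and the job is handed in when it is done.

Besides the shell and the picture viewer there is one more tool, called after ">>>" as name(argument=value, ...), one argument or row to a line, values as JSON. step_arm: Moves the arm, as the interface text tells. Shifts and turns lie within -1 to 1; 1 stands for 25 mm of shift or 0.12 rad of turn. Its arguments: {"type":"object","properties":{"delta_pos":{"type":"array"},"turn":{"type":"array"},"grip":{"type":"number"},"newtons":{"type":"number"}},"required":["delta_pos","turn"]}

```bash
mkdir -p pics; cat > h.py <<'E'
from bench import *
import numpy as np, cv2
def shot(n,tag):
    c=camera(n); cv2.imwrite(f'pics/{tag}.png',c['image'][:,:,::-1]); np.savez(f'{tag}.npz',**c); return c
def ray(c,u,v):
    K,V=c['mtx'],c['view']; R,t=V[:3,:3],V[:3,3]
    d=np.linalg.inv(K)@[u,v,1]; d=np.array([d[0],-d[1],-d[2]])
    return -R.T@t, R.T@d
def plane(c,u,v,z):
    o,d=ray(c,u,v); return o+d*(z-o[2])/d[2]
def proj(c,p):
    q=c['view'][:3,:3]@np.asarray(p)+c['view'][:3,3]; q=c['mtx']@[q[0],-q[1],-q[2]]; return q[:2]/q[2]
def cloud(c):
    K,V=c['mtx'],c['view']; z=c['z_map']; v,u=np.indices(z.shape)
    P=np.stack([(u-K[0,2])/K[0,0]*z,-(v-K[1,2])/K[1,1]*z,-z],-1)
    W=(P-V[:3,3])@V[:3,:3]; W[z==0]=np.nan; return W
E
python3 - <<'E'
from h import *
for n in('top','side'):
    c=shot(n,n+'0'); print(n,c['mtx'].round(1).tolist(),c['view'].round(3).tolist(),(c['z_map']>0).mean())
s=read_state();print(s['time'],s['ee_pos'],s['eef_rot'],s['ft_force'],s['width'])
E
```

```text
top [[424.6, 0.0, 279.2], [0.0, 424.6, 209.0], [0.0, 0.0, 1.0]] [[-0.007, -1.0, 0.006, -0.083], [0.981, -0.006, 0.194, -0.497], [-0.194, 0.008, 0.981, -1.463], [0.0, 0.0, 0.0, 1.0]] 0.9960671768707483
side [[448.0, 0.0, 271.9], [0.0, 448.0, 211.9], [0.0, 0.0, 1.0]] [[0.977, -0.211, 0.013, -0.468], [0.134, 0.668, 0.732, -0.108], [-0.163, -0.714, 0.681, -1.32], [0.0, 0.0, 0.0, 1.0]] 0.9960671768707483
0.1 [0.20761626 0.58914584 0.22182817] [ 1.68594722e-01  9.85685252e-01 -6.30610272e-04 -7.55986216e-05] [0.48296615 0.09313991 0.00129088] 0.08674735375298105
```

View pics/top0.png

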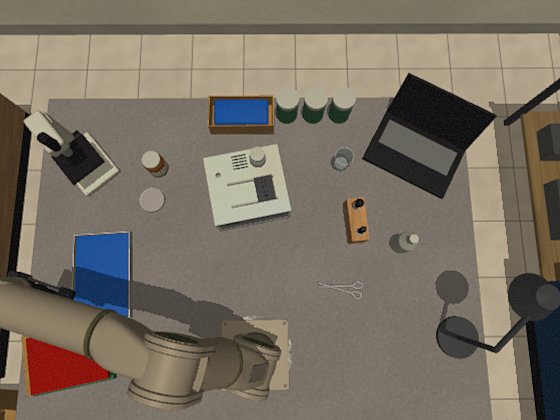

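View pics/side0.png

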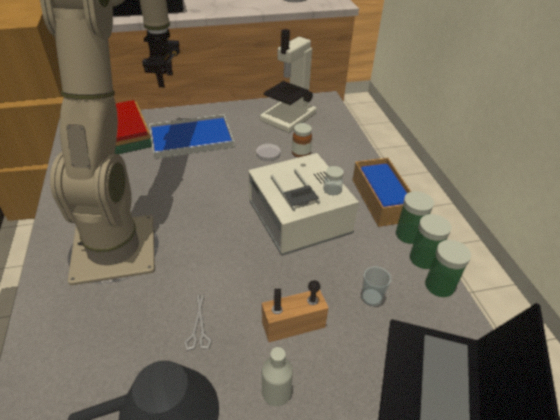

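The top view shows the steriliser at about (247,185), with the pin hole at (218,175) and the catch at (265,188). The block is at (357,218). In the side view the straight-handled probe is at (278,298), in the block's near (low-x) hole, and the ball-ended seeker is at (314,287).

```bash
cat > m.py <<'E'
from h import *
def rect(c,W,zlo,zhi,x,y,col=None):
    m=(W[...,2]>zlo)&(W[...,2]<zhi)&(W[...,0]>x[0])&(W[...,0]<x[1])&(W[...,1]>y[0])&(W[...,1]<y[1])
    if col is not None: m&=col
    m=cv2.morphologyEx(m.astype('u1'),cv2.MORPH_CLOSE,np.ones((3,3)))
    k=max(cv2.findContours(m,cv2.RETR_EXTERNAL,cv2.CHAIN_APPROX_NONE)[0],key=cv2.contourArea)[:,0].astype(float)
    zm=(zlo+zhi)/2
    P=np.array([plane(c,u,v,zm)[:2] for u,v in k])
    r=cv2.minAreaRect((P*1000).astype('f4')); return r,np.nanmedian(W[m>0],0)
if __name__=='__main__':
  for n in('top','side'):
    c=dict(np.load(n+'0.npz')); W=cloud(c); g=plane(c,247,185,.13) if n=='top' else plane(c,300,195,.13)
    b=plane(c,357,218,.085) if n=='top' else plane(c,295,305,.085)
    print(n,'ster',g.round(3),rect(c,W,.12,.14,g[0]+np.array([-.2,.2]),g[1]+np.array([-.2,.2])))
    im=c['image'].astype(int); col=(im[...,0]-im[...,2]>40)
    print(n,'block',b.round(3),rect(c,W,.078,.092,b[0]+np.array([-.12,.12]),b[1]+np.array([-.12,.12]),col))
    # dark probe/seeker handles above block, catch
    dk=(im.sum(2)<150)&(abs(W[...,0]-b[0])<.11)&(abs(W[...,1]-b[1])<.11)&(W[...,2]>.1)&(W[...,2]<.17)
    k,l,s,ce=cv2.connectedComponentsWithStats(dk.astype('u1'))
    for i in range(1,k):
        if s[i,4]>8:
            t=(l==i)&(W[...,2]>.150); print(' handle',s[i],ce[i].round(1),t.sum(),np.mean(W[t],0).round(4),W[l==i][:,2].max().round(3))
    rb=(abs(W[...,0]-g[0])<.15)&(abs(W[...,1]-g[1])<.15)&(W[...,2]>.163)&(W[...,2]<.178)&(im.sum(2)<300)
    print(' rib',rb.sum(),np.mean(W[rb],0).round(4),W[rb].min(0).round(3),W[rb].max(0).round(3))
    z=cv2.resize(c['image'][120:260,180:400] if n=='top' else c['image'][140:350,200:400],None,fx=3.5 if n=='top' else 2.8,fy=3.5 if n=='top' else 2.8,interpolation=cv2.INTER_CUBIC)
    cv2.imwrite(f'pics/{n}_crop.png',z[:,:,::-1])
E
python3 m.py
```

```text
top ster [0.564 0.024 0.13 ] (((566.0640258789062, 25.223770141601562), (243.68988037109375, 259.93304443359375), 11.10287094116211), array([0.55971363, 0.04308186, 0.13039397]))
top block [ 0.456 -0.355  0.085] (((452.3199157714844, -356.2958679199219), (150.16635131835938, 62.484825134277344), 4.937231540679932), array([ 0.44919334, -0.35283574,  0.08435831]))
 handle [355 199   9   9  55] [358.9 202.7] 34 [ 0.4965 -0.352   0.1543] 0.159
 handle [358 227   8   6  34] [361.8 229.5] 20 [ 0.4072 -0.3592  0.1574] 0.164
 rib 72 [ 0.5705 -0.0307  0.1697] [ 0.52  -0.045  0.164] [0.646 0.012 0.177]
side ster [ 0.557 -0.019  0.13 ] (((568.6707763671875, 19.368911743164062), (246.5953826904297, 271.5252380371094), 11.238757133483887), array([0.55787566, 0.01810557, 0.131028  ]))
side block [ 0.457 -0.36   0.085] (((454.6490478515625, -361.0323486328125), (151.73304748535156, 66.5333480834961), 5.2158989906311035), array([ 0.45302299, -0.36700683,  0.08574741]))
 handle [309 281  10  19 110] [313.4 288.4] 57 [ 0.4978 -0.3611  0.1549] 0.16
 handle [275 290   5  19  90] [277.  299.2] 26 [ 0.4097 -0.3678  0.1578] 0.162
 rib 77 [ 0.5505 -0.0409  0.1695] [ 0.522 -0.05   0.163] [ 0.58  -0.03   0.175]
```

View pics/top_crop.png

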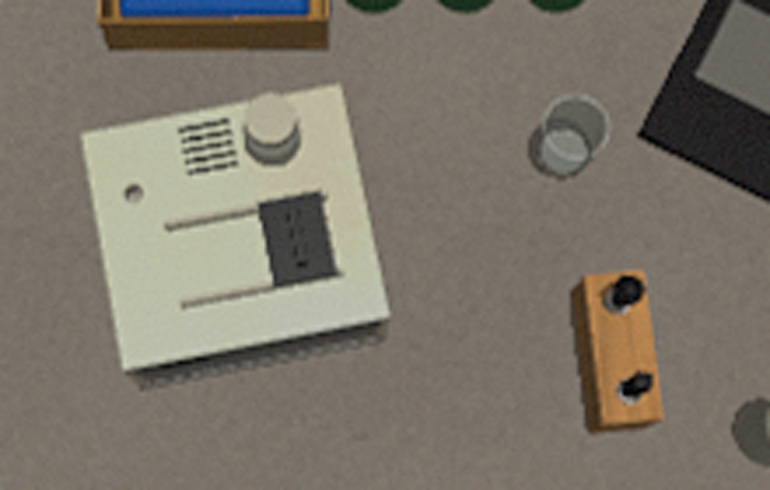

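View pics/side_crop.png

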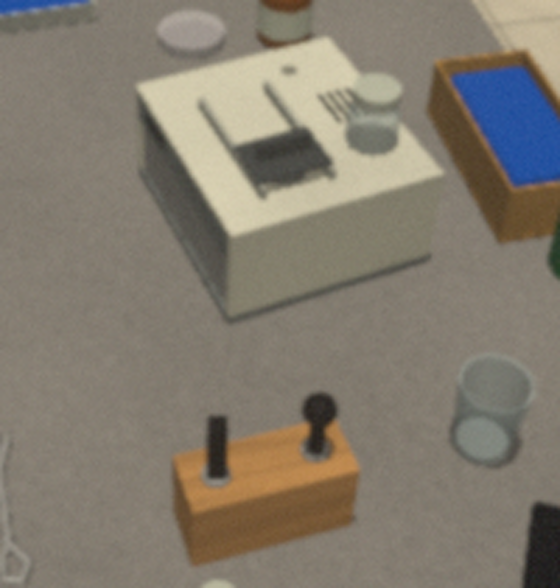

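```bash
cat > m2.py <<'E'
from m import *
T={}
for n,h0 in(('top',(218.3,175.1)),('side',(303.5,165.2))):
    c=dict(np.load(n+'0.npz')); W=cloud(c); im=c['image'].astype(int)
    g=[.566,.024]; col=im.sum(2)>330
    for zl in(.124,.127):
        r,_=rect(c,W,zl,.136,g[0]+np.array([-.17,.17]),g[1]+np.array([-.17,.17])); print(n,zl,np.round(r[0],1),np.round(r[1],1),round(r[2],1))
    u,v=map(int,np.round(h0)); w=im[v-7:v+8,u-7:u+8].sum(2).astype(float); w=np.clip(np.median(w)-30-w,0,None)
    yy,xx=np.indices(w.shape); p=((xx*w).sum()/w.sum()+u-7,(yy*w).sum()/w.sum()+v-7); print(' hole px',np.round(p,1),plane(c,*p,.13).round(4),int((w>0).sum()))
    b=[.453,-.358]; col=(im[...,0]-im[...,2]>40)
    r,_=rect(c,W,.0815,.0885,b[0]+np.array([-.12,.12]),b[1]+np.array([-.12,.12]),col); print(' block',np.round(r[0],1),np.round(r[1],1),round(r[2],1))
    rb=(abs(W[...,0]-.55)<.04)&(abs(W[...,1]+.035)<.04)&(W[...,2]>.166)&(W[...,2]<.178); print(' rib',rb.sum(),W[rb].mean(0).round(4))
    hd=(abs(W[...,0]-.408)<.03)&(abs(W[...,1]+.362)<.03)&(W[...,2]>.155)&(W[...,2]<.166); print(' probe top',hd.sum(),W[hd].mean(0).round(4))
    wb=(abs(W[...,0]-.40)<.08)&(abs(W[...,1]+.5)<.1)&(W[...,2]>.05); print(' bottle',W[wb].min(0).round(3),W[wb].max(0).round(3))
print(read_state()['time'])
E
python3 m2.py
```

```text
top 0.124 [567.   25.4] [241.8 259.9] 11.1
top 0.127 [567.   25.4] [240.8 259.7] 11.1
 hole px [217.5 174.4] [0.6025 0.125  0.13  ] 30
 block [ 452.2 -357.2] [149.8  60.6] 4.9
 rib 48 [ 0.5487 -0.0366  0.1707]
 probe top 23 [ 0.4069 -0.3607  0.1581]
 bottle [ 0.339 -0.549  0.05 ] [ 0.403 -0.486  0.176]
side 0.124 [569.2  20.5] [245.2 269.6] 11.2
side 0.127 [569.4  20.8] [242.5 265.3] 11.2
 hole px [301.9 165.2] [0.5992 0.119  0.13  ] 37
 block [ 454.9 -360. ] [150.9  63.7] 4.8
 rib 73 [ 0.5502 -0.0401  0.1709]
 probe top 47 [ 0.4097 -0.3642  0.1591]
 bottle [ 0.341 -0.556  0.05 ] [ 0.407 -0.497  0.175]
0.1
```

>>> step_arm(
  delta_pos=[
    [0,0,0.4],
    [0.4,-1,0.4],
    [0.5,-1,0],
    [0.5,-1,0],
    [0.5,-1,0],
    [0.5,-1,0],
    [0.5,-1,0],
    [0.5,-1,0],
    [0.5,-1,0],
    [0.5,-1,0],
    [0.5,-1,0],
    [0.5,-1,0],
  ],
  turn=[0,-0.6,-0.8,-0.8,-0.8,-0.8,-0.8,-0.8,-0.8,-0.8,-0.8,-0.85],
  grip=1,
  newtons=20,
)

```text
time: 1.3
ee_pos: [0.3432, 0.3135, 0.2434]
eef_rot: [0.637, 0.771, 0.0, -0.0]
ft_force: [0.0, 0.0, 0.8]
width: 0.0027
grip_force: 0.0
```

>>> step_arm(
  delta_pos=[
    [0.6,-1,0],
    [0.6,-1,0],
    [0.6,-1,0],
    [0.6,-1,0],
    [0.6,-1,0],
    [0.6,-1,0],
    [0.6,-1,0],
    [0.6,-1,0],
    [0.6,-1,0],
    [0.6,-1,0],
    [0.6,-1,0],
    [0.6,-1,0],
  ],
  turn=[0,0,0,0,0,0,0,0,0,0,0,0],
)

```text
time: 2.5
ee_pos: [0.5233, 0.0135, 0.2434]
eef_rot: [0.635, 0.772, 0.0, 0.0]
ft_force: [0.3, -0.0, -0.1]
width: 0.0005
grip_force: 0.0
```

>>> step_arm(
  delta_pos=[
    [0.5,-1,0],
    [0.5,-1,0],
    [0.3,-1,0],
    [0,-0.2,0],
    [0,0,0],
    [0,0,-0.8],
    [0,0,-0.8],
    [0,0,-0.8],
    [0,0,-0.6],
    [0,0,-0.4],
    [0,0,0],
  ],
  turn=[0,0,0,0,0,0,0,0,0,0,0],
)

```text
time: 3.6
ee_pos: [0.5546, -0.0647, 0.1566]
eef_rot: [0.635, 0.773, -0.0, -0.001]
ft_force: [0.0, 0.4, -0.3]
width: 0.0002
grip_force: 0.0
```

>>> step_arm(
  delta_pos=[
    [-0.06,0.3,0],
    [-0.06,0.3,0],
    [-0.06,0.3,0],
    [-0.06,0.3,0],
    [-0.06,0.3,0],
    [-0.06,0.3,0],
    [-0.06,0.3,0],
    [-0.06,0.3,0],
    [-0.06,0.3,0],
    [-0.06,0.3,0],
    [-0.06,0.3,0],
    [0,0,0],
  ],
  turn=[0,0,0,0,0,0,0,0,0,0,0,0],
)

```text
time: 4.8
ee_pos: [0.5382, 0.0187, 0.1574]
eef_rot: [0.635, 0.773, 0.0, -0.001]
ft_force: [0.5, 0.0, 0.3]
width: 0.0005
grip_force: 0.0
```

>>> step_arm(
  delta_pos=[
    [-0.02,0.12,0],
    [-0.02,0.08,0],
    [0,0,0],
  ],
  turn=[0,0,0],
)

```text
time: 5.1
ee_pos: [0.5378, 0.0193, 0.1574]
eef_rot: [0.636, 0.771, -0.001, 0.001]
ft_force: [3.0, -9.3, -2.2]
width: 0.0003
grip_force: 4.7
```

>>> step_arm(
  delta_pos=[
    [0.04,-0.2,0],
    [0.1,-0.8,0],
    [0.2,-0.8,0],
    [0.16,-0.8,0],
    [0,0,0],
    [0,0,-0.4],
    [0,0,-0.2],
    [0,0,-0.2],
    [0,0,-0.1],
    [0,0,-0.1],
    [0,0,0],
  ],
  turn=[0,0,0,0,0,0,0,0,0,0,0],
)

```text
time: 6.2
ee_pos: [0.5498, -0.0417, 0.1335]
eef_rot: [0.635, 0.773, 0.0, -0.001]
ft_force: [-10.2, 2.9, 18.7]
width: 0.0004
grip_force: 9.1
```

```bash
python3 - <<'E'
from h import *
c=shot('side','side1')
i=np.hstack([c['image'][140:290,200:400]]);cv2.imwrite('pics/s1.png',cv2.resize(i,None,fx=3,fy=3)[:,:,::-1])
E
```

```text
(no output)
```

View pics/s1.png

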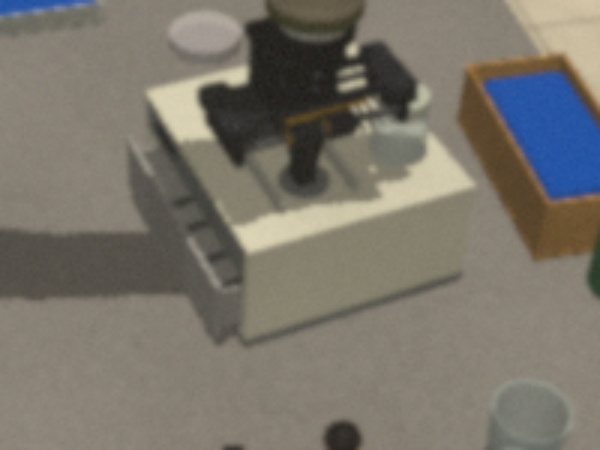

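The side view shows the drawer ajar, with its front standing out at crop (185,240) and the gripper tip on the button at (305,180). Next I go to the probe.

>>> step_arm(
  delta_pos=[
    [0,0,0.6],
    [0,0,1],
    [0,0,1],
    [-0.4,-1,0],
    [-0.4,-1,0],
    [-0.4,-1,0],
    [-0.4,-1,0],
    [-0.4,-1,0],
    [-0.4,-1,0],
    [-0.4,-1,0],
    [-0.4,-1,0],
    [-0.4,-1,0],
  ],
  turn=[0,0,0,-0.3,-0.3,-0.3,0,0,0,0,0,0],
  grip=0.45,
)

```text
time: 7.45
ee_pos: [0.458, -0.2702, 0.1968]
eef_rot: [0.677, 0.736, -0.0, -0.001]
ft_force: [-0.2, -0.5, 0.1]
width: 0.0479
grip_force: 0.0
```

>>> step_arm(
  delta_pos=[
    [-0.6,-1,0],
    [-0.6,-1,0],
    [-0.6,-1,0],
    [-0.26,-0.8,0],
    [0,0,0],
    [0,0,0],
  ],
  turn=[0,0,0,0,0,0],
)

```text
time: 8.05
ee_pos: [0.4073, -0.3636, 0.1969]
eef_rot: [0.677, 0.736, -0.0, -0.001]
ft_force: [-0.1, 0.5, 0.2]
width: 0.0473
grip_force: 0.0
```

```bash
python3 - <<'E'
from h import *
s=read_state(); print(s['time'],s['ee_pos'],s['width'],s['joint_positions'].round(2) if hasattr(s['joint_positions'],'round') else s['joint_positions'])
o=[]
for n in('top','side'):
    c=shot(n,n+'2'); u,v=map(int,proj(c,[.408,-.362,.15])); o.append(cv2.resize(c['image'][v-40:v+40,u-50:u+50],None,fx=4,fy=4,interpolation=cv2.INTER_CUBIC)); print(u,v)
cv2.imwrite('pics/p2.png',np.hstack(o)[:,:,::-1])
E
```

```text
8.05 [ 0.40731777 -0.36357174  0.19690933] 0.04727303587365718 [-0.12  0.22  0.88  1.75 -0.18  1.26  0.89]
363 228
275 292
```

View pics/p2.png

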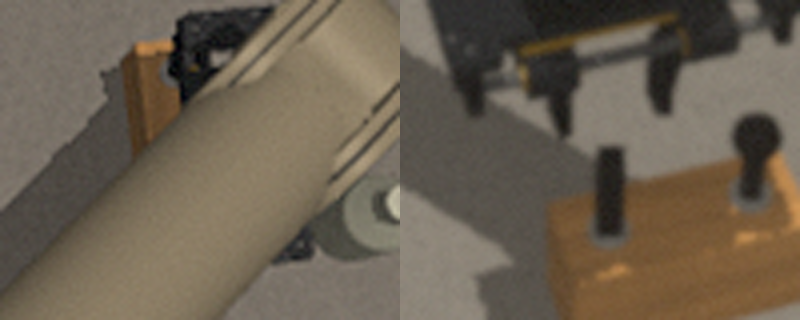

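The side half shows the open fingers at crop x = 562 and 662, centred over the probe handle at x = 610. The seeker at x = 755 is clear.

>>> step_arm(
  delta_pos=[
    [0.04,0.06,-0.6],
    [0,0,-0.6],
    [0,0,-0.6],
    [0,0,-0.6],
    [0,0,-0.6],
    [0,0,-0.32],
    [0,0,0],
  ],
  turn=[0,0,0,0,0,0,0],
)

```text
time: 8.85
ee_pos: [0.4091, -0.3612, 0.1133]
eef_rot: [0.676, 0.737, -0.0, -0.001]
ft_force: [0.2, -0.1, -0.1]
width: 0.0479
grip_force: 0.0
```

>>> step_arm(
  delta_pos=[
    [0,0,0],
    [0,0,0],
    [0,0,0],
    [0,0,0],
    [0,0,0],
    [0,0,0],
  ],
  turn=[0,0,0,0,0,0],
  grip=1,
  newtons=35,
)

```text
time: 9.45
ee_pos: [0.4099, -0.3616, 0.1148]
eef_rot: [0.676, 0.737, 0.0, 0.0]
ft_force: [-0.6, 0.3, 2.1]
width: 0.0174
grip_force: 35.0
```

>>> step_arm(
  delta_pos=[
    [0,0,0.2],
    [0,0,0.4],
    [0,0,0.6],
    [0,0,0.8],
    [0,0,0.8],
    [0,0,1],
    [0,0,1],
    [0,0,1],
    [0,0,1],
    [0,0,1],
    [0,0,0.4],
    [0,0,0],
  ],
  turn=[0,0,0,0,0,0,0,0,0,0,0,0],
)

```text
time: 10.65
ee_pos: [0.41, -0.362, 0.3211]
eef_rot: [0.676, 0.737, 0.0, 0.001]
ft_force: [-0.2, -0.1, -1.5]
width: 0.0175
grip_force: 35.0
```

```bash
python3 - <<'E'
from h import *
s=read_state(); print(s['time'],s['ee_pos'],s['width'],s['ft_force'])
c=shot('side','side3'); u,v=map(int,proj(c,[.409,-.362,.22])); print(u,v)
cv2.imwrite('pics/p3.png',cv2.resize(c['image'][max(v-70,0):v+90,u-80:u+80],None,fx=3.7,fy=3.7,interpolation=cv2.INTER_CUBIC)[:,:,::-1])
E
```

```text
10.65 [ 0.40997143 -0.36201687  0.32110332] 0.017455428749147243 [-0.17022454 -0.07394542 -1.46297467]
277 273
```

View pics/p3.png

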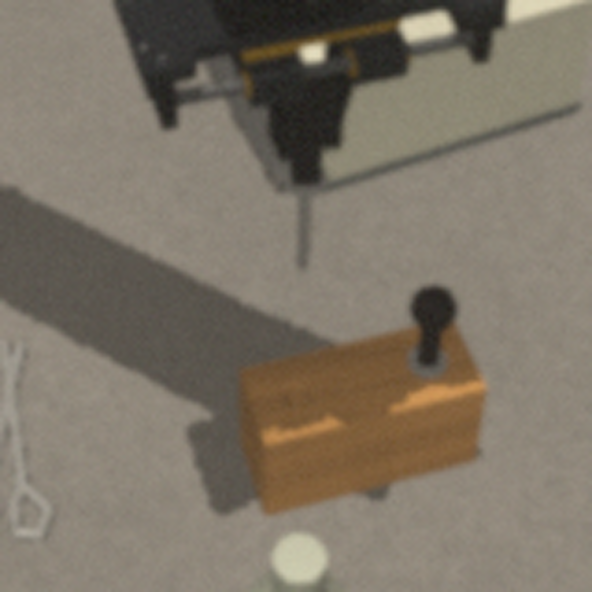

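The probe hangs near vertical below the fingers, tip at crop (303,268), which is full-image pixel (279,275). The block hole is empty and the seeker is undisturbed.

>>> step_arm(
  delta_pos=[
    [0.2,0.6,0],
    [0.4,1,0],
    [0.4,1,0],
    [0.4,1,0],
    [0.4,1,0],
    [0.4,1,0],
    [0.4,1,0],
    [0.4,1,0],
    [0.4,1,0],
    [0.4,1,0],
    [0.4,1,0],
    [0.4,1,0],
  ],
  turn=[0,0,0,0,0,0,0,0,0,0,0,0],
)

```text
time: 11.9
ee_pos: [0.5244, -0.0704, 0.3181]
eef_rot: [0.676, 0.737, -0.001, -0.001]
ft_force: [-0.3, -1.2, -0.9]
width: 0.017
grip_force: 35.0
```

>>> step_arm(
  delta_pos=[
    [0.4,1,0],
    [0.4,1,0],
    [0.4,1,0],
    [0.4,1,0],
    [0.4,1,0],
    [0.4,1,0],
    [0.4,1,0],
    [0.22,0.75,0],
    [0,0,-0.6],
    [0,0,-0.8],
    [0,0,-0.6],
    [0,0,0],
  ],
  turn=[0,0,0,0,0,0,0,0,0,0,0,0],
)

```text
time: 13.1
ee_pos: [0.5989, 0.1219, 0.2669]
eef_rot: [0.676, 0.737, -0.002, -0.001]
ft_force: [-0.7, 0.2, -0.8]
width: 0.0168
grip_force: 35.0
```

```bash
python3 - <<'E'
from h import *
s=read_state(); print(s['time'],s['ee_pos'],s['width'],s['ft_force'])
c=dict(np.load('side3.npz')); print('tip lifted',plane(c,278.9,275.4,.2163),proj(c,[.41,-.362,.2163]))
o=[];tz=s['ee_pos'][2]-.105
for n in('side','top'):
    c=shot(n,n+'4'); p=[*s['ee_pos'][:2],tz]; u,v=map(int,proj(c,p)); print(n,'tip exp',proj(c,p),'hole exp',proj(c,[.6005,.1218,.13]),u-50,v-50)
    o.append(cv2.resize(c['image'][v-50:v+50,u-50:u+50],None,fx=4,fy=4,interpolation=cv2.INTER_CUBIC))
cv2.imwrite('pics/p4.png',np.hstack(o)[:,:,::-1])
E
```

```text
13.1 [0.59894588 0.12189629 0.26685558] 0.016822486282508504 [-0.74857411  0.213594   -0.84959383]
tip lifted [ 0.412282   -0.36631848  0.2163    ] [277.44612415 274.04658671]
side tip exp [302.16611449 156.41197725] hole exp [302.05272599 164.6023196 ] 252 106
top tip exp [217.11292691 172.77660168] hole exp [218.42864743 174.92570549] 167 122
```

View pics/p4.png

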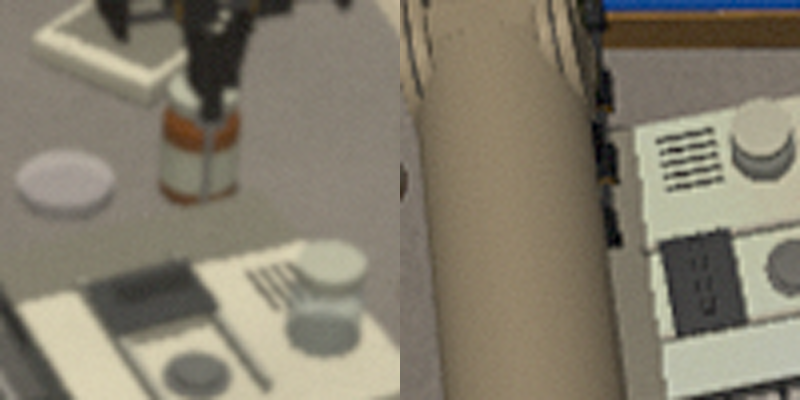

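```bash
python3 - <<'E'
from h import *
c=dict(np.load('side4.npz')); c0=dict(np.load('side0.npz')); g=c['image'].astype(int).sum(2)
W=cloud(c)
for v in range(136,158,2): print(v,g[v,296:312])
print('hole'); 
for v in range(158,172): print(v,g[v,293:313], '|',(c0['image'].astype(int).sum(2))[v,296:308])
c3=dict(np.load('side3.npz'));g=c3['image'].astype(int).sum(2)
print('lift')
for v in range(254,280,2): print(v,g[v,271:288])
p=proj(c,[.599,.1219,.162]);print(p,proj(c,[.604,.1219,.162])-p,proj(c,[.599,.1269,.162])-p,proj(c,[.599,.1219,.20])-p)
E
```

```text
136 [211 217 220 233 247 259 228 184 196 186 202 224 225 216 213 234]
138 [207 212 208 223 231 237 245 244 273 264 238 236 216 207 186 242]
140 [175 182 183 191 189 208 220 237 254 239 208 176 181 173 193 271]
142 [216 195 182 189 179 194 205 235 246 221 189 200 195 226 273 315]
144 [330 335 316 303 293 277 261 261 264 277 291 311 320 323 332 338]
146 [358 356 372 364 361 354 317 287 298 331 348 353 353 331 340 346]
148 [364 367 368 378 372 362 331 290 309 339 356 350 351 345 342 358]
150 [359 376 379 370 373 365 334 290 316 341 358 351 355 332 332 350]
152 [352 374 368 367 371 354 310 298 302 337 350 341 315 277 257 305]
154 [235 265 285 296 300 300 285 284 284 287 279 258 234 245 277 328]
156 [220 203 200 218 230 251 275 289 301 312 324 331 344 356 350 351]
hole
158 [369 364 356 355 327 335 337 348 351 344 360 361 364 362 358 373 367 366
 368 359] | [513 518 509 538 560 566 565 570 580 586 590 587]
159 [364 366 365 371 363 365 354 364 360 363 356 360 364 364 355 357 367 358
 367 359] | [572 567 578 582 579 575 592 584 587 585 589 583]
160 [361 367 376 372 363 363 355 357 369 361 36
[... 1995 characters left out ...]

264 [387 388 386 391 383 374 340 290 290 316 341 368 382 392 396 395 389]
266 [390 385 378 380 387 379 333 291 286 322 365 384 385 400 397 388 388]
268 [395 384 385 387 389 386 334 289 286 321 362 398 390 397 388 387 400]
270 [387 389 386 392 391 379 332 292 284 320 364 394 389 392 385 382 389]
272 [390 389 390 399 389 364 319 285 304 343 382 385 392 389 384 396 388]
274 [394 399 385 385 393 376 327 290 300 351 386 388 399 391 389 390 385]
276 [394 385 384 383 388 387 369 358 358 378 392 398 399 397 391 379 383]
278 [387 385 383 394 395 396 383 387 387 388 392 400 393 403 400 394 392]
[302.1853639  156.37141006] [ 1.55217989 -0.18291109] [-0.41500964 -0.92884259] [  0.73683932 -10.15995697]
```

```bash
python3 - <<'E'
from h import *
for n,(u,v) in(('top',(218,175)),('side',(303,165))):
    c=dict(np.load(n+'0.npz')); g=c['image'].astype(float).sum(2)[v-4:v+5,u-5:u+6]; w=np.clip(560-g,0,None) if n=='side' else np.clip(np.median(g)-25-g,0,None)
    if n=='top': print(g.astype(int))
    yy,xx=np.indices(w.shape); w[(xx-5)**2+(yy-4)**2>20]=0; p=((xx*w).sum()/w.sum()+u-5,(yy*w).sum()/w.sum()+v-4); print(n,np.round(p,2),plane(c,*p,.13).round(4))
E
```

```text
[[545 535 549 546 550 557 558 551 548 534 544]
 [539 546 560 526 471 451 490 546 546 535 534]
 [543 545 529 396 281 240 299 482 554 540 537]
 [545 540 446 220 208 250 317 369 545 546 545]
 [547 536 414 242 355 379 394 388 539 556 540]
 [547 547 474 317 445 432 423 469 547 539 541]
 [550 554 533 461 471 451 462 534 558 537 545]
 [539 543 545 543 531 513 526 548 540 539 543]
 [544 534 547 549 547 539 546 547 543 541 550]]
top [217.5  174.37] [0.6025 0.125  0.13  ]
side [302.74 164.66] [0.6026 0.1211 0.13  ]
```

>>> step_arm(
  delta_pos=[
    [0.12,0.08,0],
    [0,0,-0.4],
    [0,0,-0.4],
    [0,0,-0.2],
    [0,0,-0.2],
    [0,0,-0.2],
    [0,0,-0.2],
    [0,0,-0.2],
    [0,0,0],
  ],
  turn=[0,0,0,0,0,0,0,0,0],
)

```text
time: 14.1
ee_pos: [0.6029, 0.1242, 0.2238]
eef_rot: [0.676, 0.737, -0.0, -0.0]
ft_force: [0.1, -1.5, -0.2]
width: 0.0174
grip_force: 35.0
```

>>> step_arm(
  delta_pos=[
    [0,0,-0.3],
    [0,0,-0.3],
    [0,0,-0.2],
    [0,0,-0.1],
    [0,0,0],
  ],
  turn=[0,0,0,0,0],
)

```text
time: 14.6
ee_pos: [0.6031, 0.1242, 0.2019]
eef_rot: [0.676, 0.737, -0.0, -0.0]
ft_force: [0.5, -0.2, -1.0]
width: 0.0173
grip_force: 35.0
```

>>> step_arm(
  delta_pos=[
    [0,0,-0.2],
    [0,0,-0.2],
    [0,0,0],
    [0,0,0],
  ],
  turn=[0,0,0,0],
)

```text
time: 15.0
ee_pos: [0.6034, 0.1243, 0.1922]
eef_rot: [0.676, 0.737, 0.0, 0.0]
ft_force: [-0.0, 0.9, 3.2]
width: 0.0171
grip_force: 35.0
```

```bash
cat > d.py <<'E'
from h import *
s=read_state(); print(s['time'],s['ee_pos'],s['ft_force'],s['width'])
c=shot('side','sided'); W=cloud(c)
R=np.array([[.981,.1925],[-.1925,.981]]); L=(W[...,:2]-[.568,.0235])@R.T
m=(W[...,2]>.06)&(W[...,2]<.088)&(abs(L[...,1])<.1)&(L[...,0]<-.12)&(L[...,0]>-.3)
print('drawer front x local',np.percentile(L[m][:,0],[2,10,50]) if m.any() else None,m.sum())
E
python3 d.py
```

```text
15.0 [0.6033928  0.1243327  0.19224405] [-0.04577814  0.86568797  3.15584634] 0.017087444677194412
drawer front x local [-0.21952932 -0.21926644 -0.21807873] 236
```

>>> step_arm(
  delta_pos=[
    [0,0,0],
    [0,0,0],
    [0,0,0],
    [0,0,0],
  ],
  turn=[0,0,0,0],
)

```text
time: 15.45
ee_pos: [0.6033, 0.1243, 0.1921]
eef_rot: [0.676, 0.737, 0.0, 0.0]
ft_force: [0.6, -0.6, 3.7]
width: 0.017
grip_force: 35.0
```

```bash
python3 d.py
```

```text
15.45 [0.60327658 0.12426159 0.19214996] [ 0.55071675 -0.62640217  3.66040484] 0.017032601792875707
drawer front x local [-0.22443916 -0.22391571 -0.22291312] 237
```

>>> step_arm(
  delta_pos=[
    [0,0,0.5],
    [0,0,0.9],
    [0,0,0.9],
    [0,0,0.9],
    [0,0,0.9],
    [0,0,1],
    [-0.4,-1,0],
    [-0.4,-1,0],
    [-0.4,-1,0],
    [-0.4,-1,0],
    [-0.4,-1,0],
    [-0.4,-1,0],
  ],
  turn=[0,0,0,0,0,0,0,0,0,0,0,0],
)

```text
time: 16.7
ee_pos: [0.5423, -0.0268, 0.3198]
eef_rot: [0.676, 0.737, -0.0, -0.0]
ft_force: [-0.5, -0.8, 0.2]
width: 0.0175
grip_force: 35.0
```

>>> step_arm(
  delta_pos=[
    [-0.4,-1,0],
    [-0.4,-1,0],
    [-0.4,-1,0],
    [-0.4,-1,0],
    [-0.4,-1,0],
    [-0.4,-1,0],
    [-0.4,-1,0],
    [-0.4,-1,0],
    [-0.4,-1,0],
    [-0.4,-1,0],
    [-0.4,-1,0],
    [-0.4,-1,0],
  ],
  turn=[0,0,0,0,0,0,0,0,0,0,0,0],
)

```text
time: 17.9
ee_pos: [0.4223, -0.3265, 0.3199]
eef_rot: [0.676, 0.737, 0.0, -0.0]
ft_force: [-1.0, -0.2, -0.1]
width: 0.0173
grip_force: 35.0
```

>>> step_arm(
  delta_pos=[
    [-0.3,-0.8,0],
    [-0.24,-0.63,0],
    [0,0,0],
    [0,0,0],
  ],
  turn=[0,0,0,0],
)

```text
time: 18.3
ee_pos: [0.4096, -0.3612, 0.3197]
eef_rot: [0.676, 0.737, 0.0, -0.0]
ft_force: [1.2, 0.2, -1.1]
width: 0.0174
grip_force: 35.0
```

```bash
python3 - <<'E'
from h import *
c=shot('side','side5'); a=dict(np.load('side3.npz'))
for k in(a,c):
    g=k['image'].astype(float).sum(2)[256:282,272:287]; w=np.clip(375-g,0,None); print((w@np.arange(272,287)/np.maximum(w.sum(1),1)).round(1),w.sum(1).astype(int))
E
```

```text
[279.1 278.9 278.8 278.9 278.8 278.9 278.9 278.7 279.  278.7 278.7 278.7
 278.7 278.7 278.7 278.5 278.2 278.2 278.3 278.3 278.3   0.    0.    0.
   0.    0. ] [358 292 272 291 296 284 296 284 306 304 278 271 283 277 283 258 260 265
 232 124  40   0   0   0   0   0]
[278.6 278.7 278.7 278.5 278.2 278.2 278.2 278.1 278.4 278.3 278.  278.1
 278.  277.9 278.  277.9 278.  278.  278.  278.2 278.3   0.    0.    0.
   0.    0. ] [384 282 296 300 296 279 273 268 303 266 257 271 271 281 286 287 292 265
 261 146  48   0   0   0   0   0]
```

>>> step_arm(
  delta_pos=[
    [0.03,-0.02,-0.8],
    [0,0,-1],
    [0,0,-1],
    [0,0,-1],
    [0,0,-0.6],
    [0,0,-0.4],
    [0,0,-0.2],
    [0,0,-0.2],
    [0,0,-0.2],
    [0,0,-0.2],
    [0,0,-0.2],
    [0,0,0],
  ],
  turn=[0,0,0,0,0,0,0,0,0,0,0,0],
)

```text
time: 19.55
ee_pos: [0.4102, -0.3618, 0.174]
eef_rot: [0.676, 0.737, -0.0, -0.0]
ft_force: [-0.0, 0.2, -0.8]
width: 0.017
grip_force: 35.0
```

Tip is about 15 mm into the hole with no contact force; carrying on down.

>>> step_arm(
  delta_pos=[
    [0,0,-0.4],
    [0,0,-0.4],
    [0,0,-0.4],
    [0,0,-0.4],
    [0,0,-0.3],
    [0,0,-0.2],
    [0,0,-0.1],
    [0,0,-0.1],
    [0,0,0],
  ],
  turn=[0,0,0,0,0,0,0,0,0],
)

```text
time: 20.45
ee_pos: [0.4105, -0.362, 0.117]
eef_rot: [0.676, 0.737, 0.0, 0.0]
ft_force: [-0.3, -0.1, -1.5]
width: 0.0171
grip_force: 35.0
```

>>> step_arm(
  delta_pos=[
    [0,0,-0.06],
    [0,0,-0.03],
    [0,0,0],
  ],
  turn=[0,0,0],
)

```text
time: 20.75
ee_pos: [0.4105, -0.3621, 0.1149]
eef_rot: [0.676, 0.737, 0.0, 0.0]
ft_force: [0.4, 0.1, -1.2]
width: 0.0173
grip_force: 35.0
```

>>> step_arm(
  delta_pos=[
    [0,0,0],
    [0,0,0],
    [0,0,0],
    [0,0,0],
  ],
  turn=[0,0,0,0],
  grip=0.45,
)

```text
time: 21.15
ee_pos: [0.4105, -0.362, 0.1149]
eef_rot: [0.676, 0.737, 0.0, 0.0]
ft_force: [0.3, -0.8, -0.0]
width: 0.0415
grip_force: 0.0
```

>>> step_arm(
  delta_pos=[
    [0,0,0.3],
    [0,0,0.6],
    [0,0,1],
    [0,0,1],
    [0,0,1],
    [0,0,1],
    [-0.4,1,0.2],
    [-0.4,1,0.2],
    [-0.4,1,0],
    [-0.4,1,0],
    [-0.2,1,0],
    [0,0,0],
  ],
  turn=[0,0,0,0,0,0,0,0,0,0,0,0],
)

```text
time: 22.35
ee_pos: [0.3654, -0.2348, 0.2485]
eef_rot: [0.675, 0.738, 0.001, 0.0]
ft_force: [-0.1, -1.5, 0.1]
width: 0.0483
grip_force: 0.0
```

```bash
python3 - <<'E'
from h import *
s=read_state(); print(s['time'],s['ee_pos'],s['ft_force'],s['width'])
a=shot('side','side9'); b=shot('top','top9')
cv2.imwrite('pics/fin.png',cv2.resize(np.hstack([a['image'][120:360,200:400],b['image'][130:250,190:400].repeat(2,0).repeat(2,1)[:240]]),None,fx=1.25,fy=1.25)[:,:,::-1])
for c in(a,b):
    W=cloud(c); hd=(abs(W[...,0]-.409)<.03)&(abs(W[...,1]+.362)<.03)&(W[...,2]>.155)&(W[...,2]<.19); print('probe',hd.sum(),W[hd].mean(0).round(4) if hd.any() else 0)
E
python3 d.py
```

```text
22.35 [ 0.36539189 -0.23483219  0.24851301] [-0.11513379 -1.51210843  0.08814636] 0.04834909609316741
probe 48 [ 0.4105 -0.3646  0.159 ]
probe 0 0
22.45 [ 0.36561293 -0.23739439  0.24838118] [-0.54081816 -0.2872818  -0.21120975] 0.047578370560356464
drawer front x local [-0.22438648 -0.22409845 -0.22304827] 72
```

View pics/fin.png

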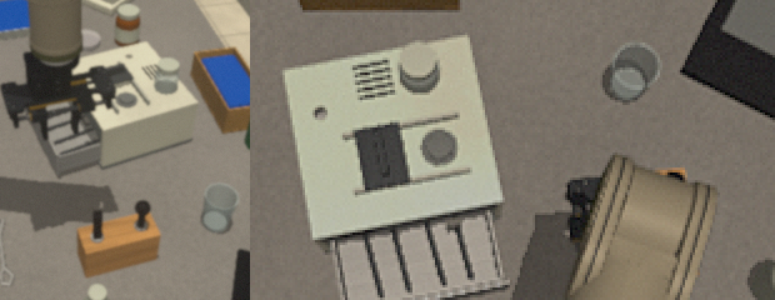

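The final picture shows the probe upright in its hole at (97,225) and the seeker beside it at (143,215). The catch is fully open at (382,155), the button is bare at (438,148), and the drawer is right out.

```bash
python3 -c "
from bench import *
print(close_job())"
```

```text
the job is handed in; nothing more can be done
None
```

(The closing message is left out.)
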